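Stand up the blue-footed shelf post beside the imager

ROBOT

A 6-joint arm with a two-finger parallel gripper is mounted at the origin on the work surface. World frame = base frame: x ahead of the robot, y to its left, z up, the work surface at z = 0. Lengths are in m, angles in rad, forces in N, time in s.
With the tool pointing down it reaches from about 0.35 to 0.775 m from the base axis. Payload 5.5 kg.
Tool frame: the origin (TCP) lies between the finger pads; the fingertips stand 19 mm ahead of it and the grasp point (between the pads) is the TCP; z points along the fingers, x is the direction in which the jaws open and shut, and the axes are right-handed (so a half turn about z gives the same grasp; the last joint's range is limited). The gripper opens to 85 mm and grips with 20 to 120 N. Pads are 22 mm wide; open, the fingers measure 114 mm over their backs; the gripper's body (76 mm by 85 mm) begins 54 mm behind the grasp point. The pads swing forward as they close: fully open they stand 13 mm farther back than shut.
Start: joints at [1.145, 0.313, 0.046, 1.304, 0, 1.431], TCP at [0.162, 0.552, 0.25] pointing down, gripper open.
Joint ranges: [-2.76, 2.76], [-0.86, 1.69], [-1.03, 1.26], [-2.2, 2.34], [-1.47, 1.5], [-3.14, 3.14]. Speed limits (rad/s): [2.57, 2.57, 3.14, 3.14, 3.14, 3.14].

INTERFACE

Orientations are given as a unit quaternion [w, x, y, z].
In Python, from workcell import env gives the robot as it stands. The module is installed in compiled form; this text tells all that it offers.
- The arm moves only by the tool carry_out, never from a script. Its argument "steps" is a list of rows, each a list of 7 numbers: the gripper command: -1 is shut, 1 is fully open, values between are in proportion, then the shift along the tool's x, y, z in m, then the turn, a rotation vector about the tool's x, y, z in rad. A call has 1 to 20 rows; each row shifts and turns the commanded pose from where the row before left it, along the tool's axes as they then stand; what a row does not reach is not made up. A row lasts 1/8 s, in which the tool goes at most 62.5 mm and 10.7 degrees, less where a joint would pass 70% of its speed; a pose out of reach is approached as far as the arm can. A call with a gripper value outside its range is refused whole. The fingers move at their own pace and stop on an object; "grip_force" is the grip in N (left out, the last holds). Time passes only in rows, so rows that do not move let the fingers close. It gives the time, the measured TCP pose, the force and the opening at its end, in the units of the state.
- env.get_state(): the state, without advancing time (a new reading comes with each control period).
- env.read_camera(name): name is "scene" or "top"; returns a dict with "color" (384x512x3 uint8, red, green, blue), "K" (3x3 intrinsics, pixels), "R" (3x3) and "t" (3): a world point X has camera coordinates R X + t. Camera axes: x right, y down, z forward; pixel columns grow to the right and rows downward; lengths in m; the calibration is good to about 2 mm. A picture is of the moment at which its call begins. There is no depth.
- env.hand_in(): hands the job in, once; it reports no verdict.
The state is a dict: "clock": time; "joint_pos": joint angles; "qvel": joint speeds; "tau": joint torques, N m; "tcp_pos": TCP position; "orientation": TCP orientation; "wrist_force": force on the tool from outside, world axes, zero at the start; "ft_torque": the same for the moment, N m; "finger_gap": finger opening in m.
Only numpy, scipy, OpenCV 4.12 (cv2) and the standard library are available. Lean on these libraries where they do the work, as an engineer would, in place of code of your own. Each camera call takes 0.05 s, during which the arm holds its last target. There are 200 camera calls.

TASK

Tip the lying blue-footed aluminium post up, with its foot staying down at the bench, so that it stands upright on its blue foot inside the yellow taped square, then let go of it. Leave the short spare post and the stack of well plates where they are.

Things in the scene. Friction and masses are not known exactly. Their poses are not given: they have to be found in the camera images.
- post_center (a point): Centre of the loose post to raise: square aluminium profile, 40 x 40 x 200 mm, 0.28 to 0.56 kg, flat ends; blue foot (20 mm) at one end, white cap (12 mm) at the other. Starts lying flat, centre 20 mm up, foot end over the taped square. x runs along it from foot to cap (level at the start, straight up once standing on its foot), y level across it, z up at the start.
- post_foot (a point): Middle of the end face of the post's blue foot, 100 mm from post_center along its -x axis; axes as post_center. 20 mm above the bench while the post lies, 0 when it stands.
- mark_center (a point): Centre of the square of yellow tape stuck on the bench (height 0, no thickness to speak of): 100 mm outside, 76 mm inside. x and y lie along its sides; the post lies roughly along its -y axis from the square. It differs in place and yaw from run to run.
- spare_center (a point): Centre of the spare post, a bystander to be left alone: same 40 x 40 mm aluminium profile but 130 mm long with black caps on both ends; it lies on the bench, centre 20 mm up, x along it.
- plates_center (a point): Centre of a stack of three grey well plates, a bystander to be left alone: 128 (x) x 86 (y) x 43 mm high, standing loose on the bench, centre 21.5 mm up.
Mind the look-alikes: they are no part of the job. What is shaped like the part that bears post_center but brown or turquoise is not meant.

How it is judged:
At the end, for the whole second after the job is handed in: The post stands still and released on its blue foot, upright to 10 degrees, the foot's middle within 25 mm of the taped square's centre; spare post and plates within 30 mm of where they were (angle between post_center's own x axis and vertical below 0.17 rad and height (world z) of post_foot below 0.01 m and horizontal distance between post_foot and mark_center below 0.025 m and linear speed of post below 0.02 m/s and distance of each of spare_center, plates_center from where it was at the start of the episode below 0.03 m); the robot touches nothing.
It fails at once if the post's foot is lifted off the bench (middle of the foot's end face more than 60 mm up) instead of being pivoted on it (height (world z) of post_foot above 0.06 m).
It fails at once if the spare post is displaced by more than 30 mm (distance of spare_center from where it was at the start of the episode above 0.03 m).
It fails at once if the plates are displaced by more than 30 mm (distance of plates_center from where it was at the start of the episode above 0.03 m).
It also fails if it takes over 35 s, if anything falls off the work surface, if the arm or the gripper's body presses on something with over 40 N, if the wrist force passes 120 N, or if a joint passes its speed limit or range.

## Working session

There is one attempt and no reset: what is moved stays moved. The work goes in short steps, Python scripts to look and compute and a tool call to move; the robot and the scene stay as the last step left them, time stands still between calls to the robot, and variables do not carry over. Pictures are saved under pics/ and viewed, about 8 in all and at most 12, crops included, and the job is handed in when it is done.

Besides the shell and the picture viewer there is one more tool, called as name(argument=value, ...) on one line, values as JSON. carry_out: Moves the arm, as the interface text tells. Its arguments: {"type":"object","properties":{"steps":{"type":"array","items":{"type":"array","items":{"type":"number"}}},"grip_force":{"type":"number"}},"required":["steps"]}

```bash
mkdir -p pics; python3 - <<'E'
from workcell import env
import cv2,numpy as np
s=env.get_state();print(s)
for n in("top","scene"):
    c=env.read_camera(n);np.savez(f"{n}0.npz",**c)
    cv2.imwrite(f"pics/{n}0.png",c["color"][...,::-1]);print(n,c["K"],c["R"],c["t"])
E
```

```text
{'clock': 0.0, 'joint_pos': array([ 1.14539612e+00,  3.13993091e-01,  4.49480593e-02,  1.30358393e+00,
       -1.97064364e-05,  1.43122841e+00]), 'qvel': array([ 8.11032302e-04,  9.78541019e-05,  6.87362895e-04, -3.42372832e-04,
       -1.27176843e-04,  6.96371225e-04]), 'tau': array([-3.62849150e-04, -4.80624926e+01,  2.98531455e+01,  1.92585401e-02,
       -2.74909480e-04, -1.78284694e-07]), 'tcp_pos': array([0.16191933, 0.55122507, 0.24940035]), 'orientation': array([ 4.50280574e-04,  8.00610697e-01,  5.99184173e-01, -7.98111357e-04]), 'wrist_force': array([-0.2039628 , -0.6132807 , -0.37808981]), 'ft_torque': array([ 0.03055447, -0.01242584, -0.04096304]), 'finger_gap': 0.08547100217032394}
top [[434.98184862   0.         248.3671083 ]
 [  0.         434.98184862 192.22339205]
 [  0.           0.           1.        ]] [[ 0.0048246  -0.99994552  0.00925654]
 [-0.991347   -0.00599699 -0.13113029]
 [ 0.13117866 -0.00854379 -0.99132193]] [0.02821545 0.51785706 1.37821483]
scene [[383.20961147   0.         257.39932179]
 [  0.         383.20961147 186.33904178]
 [  0.           0.           1.        ]] [[ 0.43683758  0.89953753  0.00227012]
 [ 0.65463673 -0.31617487 -0.68664707]
 [-0.61694706  0.30143935 -0.72698738]] [-0.23260721 -0.2675753   1.58114376]
```

View pics/top0.png

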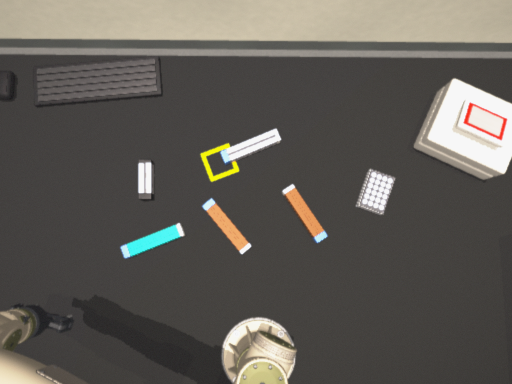

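View pics/scene0.png

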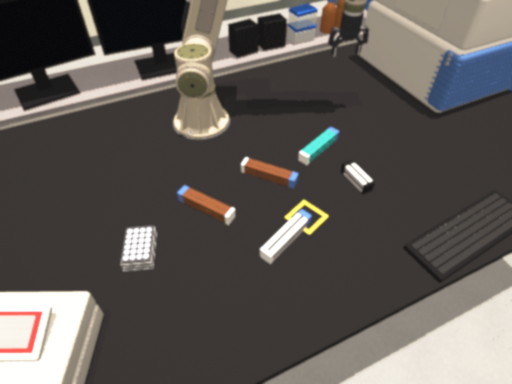

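The top view shows the post from its blue foot (226,155) to its white cap (280,133), with the yellow square centred near (220,162). The spare is at (145,180) and the plates at (376,191). The scene view agrees: foot (305,215), cap (266,253).

```bash
cat > h.py <<'E'
import numpy as np,cv2
def ray(c,p,z):
    K,R,t=c["K"],c["R"],c["t"];d=R.T@np.linalg.inv(K)@np.array([*p,1.]);o=-R.T@t
    return o+d*(z-o[2])/d[2]
def proj(c,X):
    q=c["K"]@(c["R"]@np.asarray(X)+c["t"]);return q[:2]/q[2]
def big(m):
    n,l,s,ce=cv2.connectedComponentsWithStats(m.astype(np.uint8));i=1+np.argmax(s[1:,4]);return l==i
def masks(c,box):
    im=c["color"];h=cv2.cvtColor(im,cv2.COLOR_RGB2HSV);x0,y0,x1,y1=box
    w=np.zeros(im.shape[:2],bool);w[y0:y1,x0:x1]=1
    H,S,V=[h[...,i] for i in range(3)]
    return (w&(H>20)&(H<38)&(S>120)&(V>80)), (w&(H>95)&(H<125)&(S>70)&(V>90)), (w&(S<70)&(V>110))
E
python3 - <<'E'
from h import *
for n,box in(("top",(190,120,290,190)),("scene",(250,190,340,270))):
    c=dict(np.load(n+"0.npz"));y,b,w=masks(c,box)
    print(n,y.sum(),b.sum(),w.sum())
    pt=cv2.findNonZero(cv2.convexHull(np.argwhere(y)[:,::-1].astype(np.int32)).reshape(-1,1,2).astype(np.int32)*0+1) if 0 else np.argwhere(y)[:,::-1]
    P=np.array([ray(c,p,0)[:2] for p in pt],np.float32)
    r=cv2.minAreaRect(P);print(" yellow",r)
    for z in(.04,):
        B=np.array([ray(c,p,z)[:2] for p in np.argwhere(big(b))[:,::-1]],np.float32)
        W=np.array([ray(c,p,z)[:2] for p in np.argwhere(big(w|b))[:,::-1]],np.float32)
        print(" blue",B.mean(0),cv2.minAreaRect(B),"\n all",W.mean(0),cv2.minAreaRect(W))
    im=c["color"][box[1]:box[3],box[0]:box[2]][...,::-1].copy();im=cv2.resize(im,None,fx=6,fy=6,interpolation=0);cv2.imwrite(f"pics/{n}c.png",im)
c=dict(np.load("top0.npz"))
for p,z in(((145,180),.04),((376,191),.043),((204,204),.04),((292,188),.04),((248,248),.04)):print(p,ray(c,p,z))
E
```

```text
top 472 34 881
 yellow ((0.623745322227478, 0.12866894900798798), (0.10642307996749878, 0.10565976798534393), 21.660167694091797)
 blue [0.6244595  0.11092866] ((0.629301130771637, 0.11360467225313187), (0.045653246343135834, 0.016882527619600296), 38.66609191894531) 
 all [0.6714071  0.02569406] ((0.6706330180168152, 0.025101542472839355), (0.05048880726099014, 0.20645146071910858), 23.163997650146484)
scene 461 87 1069
 yellow ((0.6192333102226257, 0.13313305377960205), (0.1101660430431366, 0.11086279153823853), 21.147613525390625)
 blue [0.6401865  0.11554211] ((0.6444877982139587, 0.11600764840841293), (0.06056680530309677, 0.02921314351260662), 0.9291623830795288) 
 all [0.6805999  0.01824594] ((0.6780573725700378, 0.024333365261554718), (0.059582438319921494, 0.22555261850357056), 23.404455184936523)
(145, 180) [0.55479007 0.36592343 0.04      ]
(376, 191) [ 0.52299242 -0.3818615   0.043     ]
(204, 204) [0.4778081  0.17367221 0.04      ]
(292, 188) [ 0.53155509 -0.11021539  0.04      ]
(248, 248) [0.3380565  0.03138531 0.04      ]
```

View pics/topc.png

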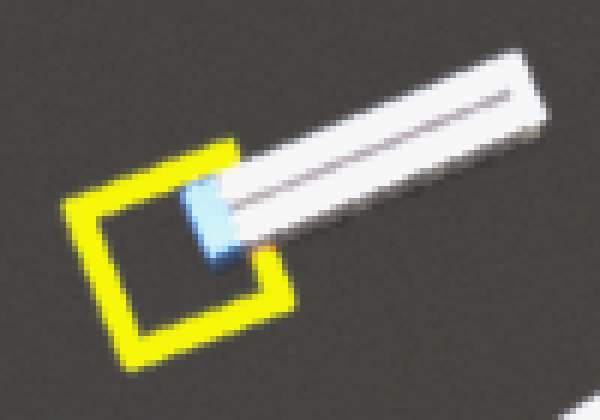

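The crop shows the groove centreline running from (232,207) to (510,93), the blue end face edge from (182,192) to about (210,252), and the cap edge from (518,50) to about (546,112). Next I'll convert these to world positions.

```bash
python3 - <<'E'
from h import *
c=dict(np.load("top0.npz"))
f=lambda u,v,z=.04:ray(c,((u+.5)/6-.5+190,(v+.5)/6-.5+120),z)[:2]
g1,g2=f(232,207),f(510,93);d=(g2-g1)/np.linalg.norm(g2-g1);print("d",d,np.degrees(np.arctan2(d[1],d[0])))
a,b,e,h=f(182,192),f(210,252),f(518,50),f(546,112)
n=np.array([-d[1],d[0]])
F=(a+b)/2;C=(e+h)/2;print("foot",F,"cap",C,"len",np.linalg.norm(C-F),"width",np.linalg.norm(a-b),np.linalg.norm(e-h))
m=np.array([.6222,.130])
F2=g1+d*((F-g1)@d);print("foot on groove",F2,"mark rel foot along d,n",(m-F2)@d,(m-F2)@n,"cap s",(C-F2)@d)
# yellow corners: outer in crop
q=np.array([f(62,203,0),f(235,137,0),f(132,372,0),f(297,305,0)]);print(q,q.mean(0))
s=dict(np.load("scene0.npz"));print("scene px foot,cap,mark",proj(s,[*F2,.04]),proj(s,[*C,.04]),proj(s,[*m,0]))
G=F2+.165*d;print("grasp .165",G)
E
```

```text
d [ 0.39307356 -0.91950703] -66.8541192311327
foot [0.6338242 0.1169632] cap [ 0.71401707 -0.06639283] len 0.2001257920871661 width 0.0367069661906832 0.03803582775267758
foot on groove [0.63391117 0.11700038] mark rel foot along d,n -0.016556588921782425 -0.005658693768374601 cap s 0.20011886158623732
[[0.65278922 0.19424118]
 [0.69135146 0.0977643 ]
 [0.55722635 0.15352985]
 [0.5956219  0.06216383]] [0.62424723 0.12692479]
scene px foot,cap,mark [305.33757159 212.91088223] [264.3049989  254.22674047] [305.78856098 216.90891655]
grasp .165 [ 0.6987683  -0.03471828]
```

carry_out(steps=[[1,-0.0205,0.034,0,0,0,0],[1,-0.0205,0.034,0,0,0,0],[1,-0.0205,0.034,0,0,0,0],[1,-0.0205,0.034,0,0,0,0],[1,-0.0205,0.034,0,0,0,0],[1,-0.0205,0.034,0,0,0,0],[1,-0.0205,0.034,0,0,0,0],[1,-0.0205,0.034,0,0,0,0],[1,-0.0205,0.034,0,0,0,0],[1,-0.0205,0.034,0,0,0,0],[1,-0.0205,0.034,0,0,0,0],[1,-0.0205,0.034,0,0,0,0],[1,-0.0205,0.034,0,0,0,0],[1,-0.0205,0.034,0,0,0,0],[1,-0.0205,0.034,0,0,0,0],[1,-0.0205,0.034,0,0,0,0],[1,-0.0205,0.034,0,0,0,0],[1,-0.0205,0.034,0,0,0,0],[1,-0.0205,0.034,0,0,0,0],[1,-0.0205,0.034,0,0,0,0]], grip_force=60)

```text
clock: 2.6
tcp_pos: [0.6995, -0.0343, 0.2496]
orientation: [-0.0, 0.801, 0.599, -0.0]
wrist_force: [0.8, 0.5, -0.4]
finger_gap: 0.0852
```

carry_out(steps=[[1,0,0,0,0,0,0.1468],[1,0,0,0,0,0,0.1468],[1,0,0,0,0,0,0.1468],[1,0,0,0,0,0,0.1468],[1,0,0,0,0,0,0.1468],[1,0,0,0,0,0,0.1468],[1,0,0,0,0.1525,0,0],[1,0,0,0,0.1525,0,0],[1,0,0,0,0.1525,0,0],[1,0,0,0,0.1525,0,0],[1,0,0,0,0,0,0]])

```text
clock: 3.98
tcp_pos: [0.6995, -0.0364, 0.2407]
orientation: [-0.297, 0.934, 0.188, -0.065]
wrist_force: [1.0, 0.2, -1.2]
finger_gap: 0.0856
```

```bash
cat >> h.py <<'E'
from scipy.spatial.transform import Rotation as Ro
def tool(s):
    q=s["orientation"];return Ro.from_quat([*q[1:],q[0]]).as_matrix(),s["tcp_pos"]
E
python3 - <<'E'
from h import *;from workcell import env
s=env.get_state();R,p=tool(s);print(s["clock"],s["joint_pos"].round(3),p,"\n",R.round(3))
G=np.array([.6988,-.0347,.027]);print("shift in tool",R.T@(G-p))
# pivot at foot on groove
P=np.array([.6339,.1170,0.]);c=R.T@(P-G);print("pivot in tool from grasp",c)
for N in(15,):
    D=Ro.from_rotvec([-np.pi/2/N,0,0]).as_matrix();print(N,np.pi/2/N,c-D@c)
E
```

```text
3.975 [-0.34   1.019  1.107  2.112  0.436  0.732] [ 0.69947576 -0.03637302  0.24067719] 
 [[ 0.921  0.313 -0.234]
 [ 0.39  -0.753  0.53 ]
 [-0.01  -0.579 -0.815]]
shift in tool [0.00216243 0.12230558 0.17520807]
pivot in tool from grasp [-0.000293   -0.11884979  0.11759482]
15 0.10471975511965977 [-5.42101086e-20 -1.29430778e-02 -1.17789887e-02]
```

carry_out(steps=[[1,0.0003,0.0102,0.0146,0,0,0],[1,0.0003,0.0102,0.0146,0,0,0],[1,0.0003,0.0102,0.0146,0,0,0],[1,0.0003,0.0102,0.0146,0,0,0],[1,0.0003,0.0102,0.0146,0,0,0],[1,0.0003,0.0102,0.0146,0,0,0],[1,0.0003,0.0102,0.0146,0,0,0],[1,0.0003,0.0102,0.0146,0,0,0],[1,0,0,0,0,0,0],[1,0,0,0,0,0,0]])

```text
clock: 5.22
tcp_pos: [0.7013, -0.0321, 0.109]
orientation: [-0.294, 0.935, 0.192, -0.06]
wrist_force: [0.6, -0.1, -0.0]
finger_gap: 0.0857
```

```bash
python3 - <<'E'
from h import *;from workcell import env
s=env.get_state();R,p=tool(s);print(s["clock"],s["joint_pos"].round(3),p,"\n",R.round(3))
G=np.array([.6988,-.0347,.027]);print("shift in tool",R.T@(G-p))
c=env.read_camera("scene");np.savez("scene1.npz",**c);im=c["color"][120:320,180:380,::-1];cv2.imwrite("pics/s1.png",cv2.resize(im,None,fx=3,fy=3))
E
```

```text
5.225 [-0.333  0.982  0.715  1.742  0.438  0.734] [ 0.70131224 -0.03214996  0.10897997] 
 [[ 0.919  0.323 -0.224]
 [ 0.394 -0.754  0.526]
 [ 0.001 -0.572 -0.82 ]]
shift in tool [-0.00340275  0.04800054  0.06646728]
```

View pics/s1.png

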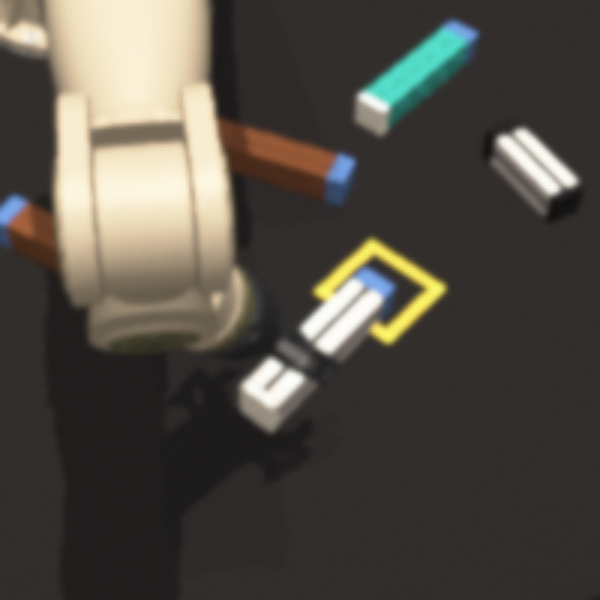

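The gripper straddles the post near the cap, seen around (300,350) in the crop, and the post hasn't moved. I'll descend and grip.

carry_out(steps=[[1,-0.0005,0.0069,0.0095,0,0,0],[1,-0.0005,0.0069,0.0095,0,0,0],[1,-0.0005,0.0069,0.0095,0,0,0],[1,-0.0005,0.0069,0.0095,0,0,0],[1,-0.0005,0.0069,0.0095,0,0,0],[1,-0.0005,0.0069,0.0095,0,0,0],[1,-0.0005,0.0069,0.0095,0,0,0],[1,0,0,0,0,0,0],[1,0,0,0,0,0,0]])

```text
clock: 6.4
tcp_pos: [0.6987, -0.0351, 0.0259]
orientation: [-0.294, 0.934, 0.192, -0.06]
wrist_force: [0.4, -0.2, 0.4]
finger_gap: 0.0853
```

carry_out(steps=[[-1,0,0,0,0,0,0],[-1,0,0,0,0,0,0],[-1,0,0,0,0,0,0],[-1,0,0,0,0,0,0],[-1,0,0,0,0,0,0],[-1,0,0,0,0,0,0],[-1,0,0,0,0,0,0],[-1,0,0,0,0,0,0]], grip_force=60)

```text
clock: 7.4
tcp_pos: [0.6989, -0.0355, 0.0262]
orientation: [-0.294, 0.935, 0.191, -0.06]
wrist_force: [2.1, -2.4, 5.0]
finger_gap: 0.039
```

```bash
python3 - <<'E'
from h import *;from workcell import env
s=env.get_state();R,G=tool(s);print(s["clock"],s["joint_pos"].round(3),G,s["finger_gap"],s["wrist_force"],"\n",R.round(3))
u=R.T@[0,0,1.]
P=np.array([.6339,.1170,0.]);c=R.T@(P-G);print("pivot in tool",c,"up in tool",u)
N=15;D=Ro.from_rotvec([-np.pi/2/N,0,0]).as_matrix();print(np.pi/2/N,c-D@c)
E
```

```text
7.4 [-0.339  1.026  0.601  1.587  0.436  0.729] [ 0.69890626 -0.03547278  0.02616244] 0.038976306818675074 [ 2.09394544 -2.35727954  5.02488669] 
 [[ 0.92   0.323 -0.224]
 [ 0.393 -0.754  0.527]
 [ 0.001 -0.572 -0.82 ]]
pivot in tool [ 0.00012476 -0.12095551  0.11630987] up in tool [ 0.00090791 -0.57226932 -0.82006524]
0.10471975511965977 [ 2.71050543e-20 -1.28202988e-02 -1.20061356e-02]
```

carry_out(steps=[[-1,0,-0.0023,-0.0033,0,0,0],[-1,0,-0.0128,-0.012,-0.1047,0,0],[-1,0,-0.0128,-0.012,-0.1047,0,0],[-1,0,-0.0128,-0.012,-0.1047,0,0],[-1,0,-0.0128,-0.012,-0.1047,0,0],[-1,0,-0.0128,-0.012,-0.1047,0,0],[-1,0,-0.0128,-0.012,-0.1047,0,0],[-1,0,-0.0128,-0.012,-0.1047,0,0],[-1,0,0,0,0,0,0]])

```text
clock: 8.52
tcp_pos: [0.6731, 0.0232, 0.1338]
orientation: [0.06, 0.977, 0.203, 0.012]
wrist_force: [0.4, 0.7, -3.9]
finger_gap: 0.0391
```

```bash
python3 - <<'E'
from h import *;from workcell import env
s=env.get_state();R,G=tool(s);print(s["clock"],s["joint_pos"].round(3),G,s["finger_gap"],s["wrist_force"],"\n",R.round(3))
print("pivot now (expected .634,.117,.004)",G+R@[0.0001,-.121,.1163])
c=env.read_camera("scene");np.savez("scene2.npz",**c);im=c["color"][120:320,180:380,::-1];cv2.imwrite("pics/s2.png",cv2.resize(im,None,fx=3,fy=3))
E
```

```text
8.525 [-0.039  0.52   0.066  1.065 -0.11   1.121] [0.67311846 0.02315818 0.13376985] 0.03911777537425254 [ 0.38458826  0.71911184 -3.87958802] 
 [[ 0.918  0.395  0.047]
 [ 0.397 -0.911 -0.112]
 [-0.001  0.121 -0.993]]
pivot now (expected .634,.117,.004) [0.63091983 0.12040536 0.00365851]
```

View pics/s2.png

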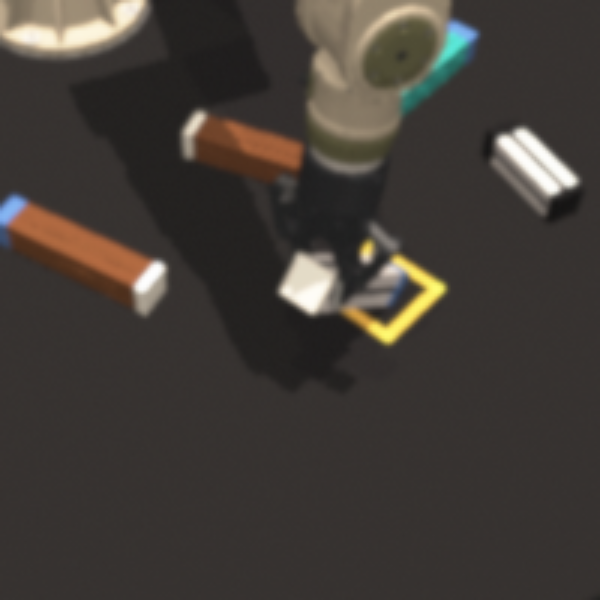

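The post is tilted about 42° with its cap up and its foot over the square. I'll continue the arc.

carry_out(steps=[[-1,0,-0.0128,-0.012,-0.1047,0,0],[-1,0,-0.0128,-0.012,-0.1047,0,0],[-1,0,-0.0128,-0.012,-0.1047,0,0],[-1,0,-0.0128,-0.012,-0.1047,0,0],[-1,0,-0.0128,-0.012,-0.1047,0,0],[-1,0,-0.0128,-0.012,-0.1047,0,0],[-1,0,-0.0128,-0.012,-0.1047,0,0],[-1,0,-0.0128,-0.012,-0.1047,0,0],[-1,0,0,0,0,0,0],[-1,0,0,0,0,0,0]])

```text
clock: 9.82
tcp_pos: [0.6237, 0.1407, 0.1696]
orientation: [0.453, 0.869, 0.178, 0.092]
wrist_force: [-1.3, 2.1, 6.5]
finger_gap: 0.0395
```

```bash
python3 - <<'E'
from h import *;from workcell import env
s=env.get_state();R,G=tool(s);print(s["clock"],s["joint_pos"].round(3),G,s["finger_gap"],s["wrist_force"],"\n",R.round(3))
print("pivot now",G+R@[0.0001,-.121,.1163])
R0=np.array([[.92,.323,-.224],[.393,-.754,.527],[.001,-.572,-.82]]);d=np.array([.393,-.9195,0])
ax=R@R0.T@d;print("post axis now if rigid",ax, "foot mid",G+R@R0.T@(np.array([.6339,.117,.02])-[.6989,-.0355,.0262]))
ims=[]
for n,b in(("scene",(220,120,370,270)),("top",(170,80,300,210))):
    c=env.read_camera(n);np.savez(n+"3.npz",**c);im=c["color"][b[1]:b[3],b[0]:b[2],::-1];ims.append(cv2.resize(im,(400,400)))
cv2.imwrite("pics/s3.png",np.hstack(ims))
E
```

```text
9.825 [ 0.459  0.576 -0.057  1.018 -0.959  1.666] [0.62374468 0.14068582 0.16959488] 0.03947499903632512 [-1.34570678  2.14148198  6.49237149] 
 [[ 0.919  0.227  0.322]
 [ 0.393 -0.526 -0.754]
 [-0.002  0.82  -0.573]]
pivot now [0.63382415 0.11663722 0.00380354]
post axis now if rigid [1.86737039e-03 6.35519033e-04 1.00033673e+00] foot mid [0.6260197  0.13494381 0.00375511]
```

View pics/s3.png

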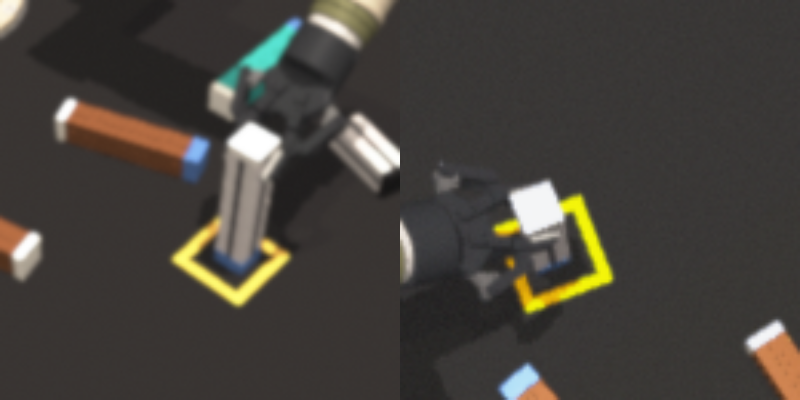

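Both views show the post standing about upright in the square. In the crops, the cap centre is at (254,143) in the scene half and (537,207) in the top half. Next I'll check tilt and position numerically.

```bash
python3 - <<'E'
from h import *
t=dict(np.load("top3.npz"));s=dict(np.load("scene3.npz"))
for c,b in((t,(200,130,230,165)),(s,(295,160,330,190))):
    im=c["color"][b[1]:b[3],b[0]:b[2]];m=im.min(2)>(205 if c is t else 215);m=big(m)
    p=np.argwhere(m)[:,::-1].mean(0)+b[:2];r=cv2.minAreaRect(np.array([ray(c,q+np.array(b[:2]),.2)[:2] for q in np.argwhere(m)[:,::-1]],np.float32))
    print("cap px",p,"n",m.sum(),ray(c,p,.2),r)
for c in(t,s):print("expected px cap, foot",proj(c,[.626,.135,.2]),proj(c,[.626,.135,.004]))
# blue foot in scene
_,b,_=masks(s,(290,205,325,230));b=big(b);q=np.argwhere(b)[:,::-1];print("blue px",q.min(0),q.max(0),q.mean(0))
for z in(0,.02):
  print([proj(s,[*(np.array([.626,.135])+.02*(a*np.array([.393,-.92])+e*np.array([.92,.393]))),z]).round(1) for a,e in((1,1),(1,-1),(-1,-1),(-1,1))])
E
```

```text
cap px [214.10928962 147.10928962] n 183 [0.62705512 0.13241764 0.2       ] ((0.6275567412376404, 0.13222213089466095), (0.04066786915063858, 0.03873429074883461), 22.254432678222656)
cap px [314.94117647 172.95424837] n 153 [0.62606096 0.13608824 0.2       ] ((0.6258171200752258, 0.13700823485851288), (0.040052127093076706, 0.0434986911714077), 25.821975708007812)
expected px cap, foot [213.21237803 147.45904308] [217.3638998  161.11846038]
expected px cap, foot [314.60306252 173.05759528] [307.85259876 216.42984903]
blue px [301 214] [316 221] [308.06666667 218.        ]
[array([309.2, 224.2]), array([299. , 217.7]), array([306.3, 210.5]), array([316.4, 216.7])]
[array([309.8, 220.2]), array([299.5, 213.7]), array([306.9, 206.5]), array([317.1, 212.8])]
```

The foot is about 8 mm from the mark centre and the post is upright, so I'll lower it gently.

carry_out(steps=[[-1,0,-0.0016,0.0011,0,0,0],[-1,0,-0.0008,0.0006,0,0,0],[-1,0,0,0,0,0,0]])

```text
clock: 10.3
tcp_pos: [0.6241, 0.1402, 0.1696]
orientation: [0.454, 0.868, 0.178, 0.093]
wrist_force: [-7.5, 4.3, 17.1]
finger_gap: 0.0393
```

carry_out(steps=[[-1,0,0.0012,-0.0009,0,0,0],[-0.05,0,0,0,0,0,0],[0.1,0,0,0,0,0,0],[0.3,0,0,0,0,0,0],[0.6,0,0,0,0,0,0],[1,0,0,0,0,0,0],[1,0,0,0,0,0,0],[1,0,0,0,0,0,0],[1,0,0,0,0,0,0]], grip_force=20)

```text
clock: 11.42
tcp_pos: [0.6232, 0.141, 0.168]
orientation: [0.453, 0.869, 0.178, 0.093]
wrist_force: [-0.1, -0.6, -0.1]
finger_gap: 0.0854
```

```bash
python3 - <<'E'
from h import *;from workcell import env
s=env.get_state();print(s["clock"],s["tcp_pos"],s["finger_gap"],s["wrist_force"])
ims=[]
for n,b in(("scene",(220,120,370,270)),("top",(170,80,300,210))):
    c=env.read_camera(n);np.savez(n+"4.npz",**c);im=c["color"][b[1]:b[3],b[0]:b[2],::-1];ims.append(cv2.resize(im,(400,400)))
cv2.imwrite("pics/s4.png",np.hstack(ims))
E
```

```text
11.425 [0.62317691 0.14099444 0.1679705 ] 0.08540562831828413 [-0.06970718 -0.55251485 -0.07057562]
```

View pics/s4.png

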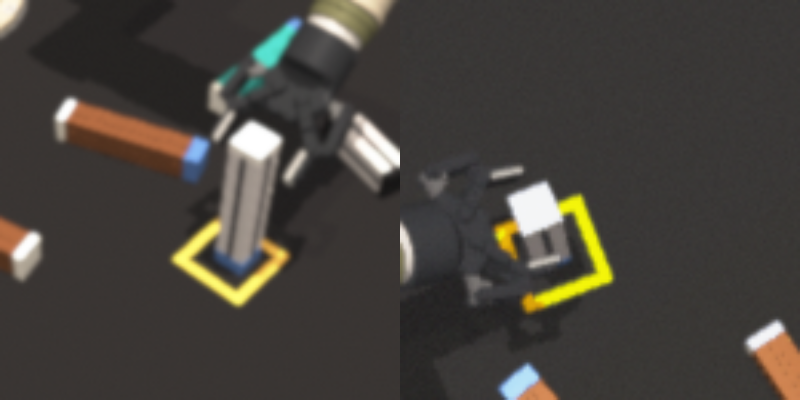

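The fingers are open and clear, and the post stands freely with its foot near (238,257) inside the square. I'll retreat along -z.

carry_out(steps=[[1,0,0,-0.02,0,0,0],[1,0,0,-0.02,0,0,0],[1,0,0,-0.02,0,0,0],[1,0,0,-0.02,0,0,0],[1,0,0,-0.02,0,0,0],[1,0,0,-0.02,0,0,0],[1,0,0,-0.02,0,0,0],[1,0,0,0,0,0,0],[1,0,0,0,0,0,0],[1,0,0,0,0,0,0],[1,0,0,0,0,0,0]])

```text
clock: 12.9
tcp_pos: [0.5781, 0.2458, 0.2479]
orientation: [0.453, 0.869, 0.178, 0.092]
wrist_force: [-0.3, -0.8, 0.0]
finger_gap: 0.0857
```

```bash
python3 - <<'E'
from h import *;from workcell import env
s=env.get_state();print(s["clock"],s["tcp_pos"],s["wrist_force"])
t=env.read_camera("top");c2=env.read_camera("scene");b=(200,130,230,165)
def cap(c,b,th):
    im=c["color"][b[1]:b[3],b[0]:b[2]];m=big(im.min(2)>th);p=np.argwhere(m)[:,::-1].mean(0)+b[:2];return ray(c,p,.2)
print("cap top",cap(t,b,205),"scene",cap(c2,(295,160,330,190),215))
_,bl,_=masks(c2,(290,205,325,230));q=np.argwhere(big(bl))[:,::-1];print("blue px",q.min(0),q.max(0),q.mean(0))
for n,c in(("top",t),("scene",c2)):
    o=np.load(n+"0.npz")["color"]; 
    for nm,bb in {"top":(("spare",(130,150,160,210)),("plates",(350,160,405,220))),"scene":(("spare",(335,155,380,195)),("plates",(115,220,165,275)))}[n]:
        f=lambda im:np.argwhere(big(im[bb[1]:bb[3],bb[0]:bb[2]].min(2)>150))[:,::-1].mean(0)
        print(n,nm,"px shift",f(c["color"])-f(o))
cv2.imwrite("pics/s5.png",np.hstack([cv2.resize(c2["color"][120:270,220:370,::-1],(400,400)),cv2.resize(t["color"][80:210,170:300,::-1],(400,400))]))
E
```

```text
12.9 [0.57811112 0.24575138 0.24786522] [-0.26690552 -0.84908915  0.04297984]
cap top [0.62578063 0.13455844 0.2       ] scene [0.62525235 0.13814878 0.2       ]
blue px [301 214] [317 222] [308.35294118 218.21568627]
top spare px shift [-3.77959037  8.82180791]
top plates px shift [ 0.99697539 -0.20286095]
scene spare px shift [0.94283947 0.94321064]
scene plates px shift [0. 0.]
```

View pics/s5.png

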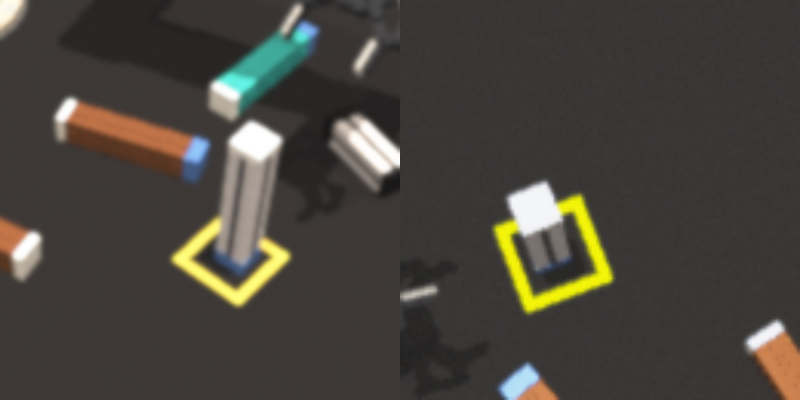

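The post stands clear of the gripper inside the square. The top-view shift of the spare is most likely the arm covering it, since the scene view shows it within about 1 px of its start.

```bash
python3 -c "
from workcell import env
print(env.hand_in())"
```

```text
the job is handed in; nothing more can be done
None
```

The post now stands upright on its blue foot inside the yellow square, released, and the job is handed in. I gripped it near the cap with the tool tilted, swung it 90° about its foot edge with the foot a few millimetres off the bench, then lowered it, let go and backed off about 140 mm. The clock read 12.9 s after the last move.

- **Position and tilt:** The cap measures about (0.626, 0.136) in x, y. Before release, the foot from the tool pose was at (0.626, 0.135). That puts the post within a few degrees of vertical and the foot about 8 mm from the mark centre, against a limit of 25 mm. The two cameras differ by about 4 mm on the cap.
- **Contact:** The wrist force after retreating is under 1 N, and the gripper is clear of the post.
- **Plates:** They appear unmoved: 0 px shift in the scene view and 1 px in the top view.
- **Spare post:** The scene view shows about a 1 px shift. The top-view check disagreed, with a blob shift of about 10 px. I put that down to the arm partly covering the spare in that view, but did not check it with another picture.

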